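Load the measuring well and poise the light-shield hood

TASK

On the coagulation analyser, take the open tube with the blue rim out of its warming well and lower it, without dropping it in, fully home and upright in the measuring well in front of the raised hood. Then take the hood by its orange bar, bring it gently forward from its open rest to its balance point, where it would fall neither open nor shut, and finish while still holding it there, ready for me to add the reagent and tip it shut; don't let it drop towards the tube at any time. Leave the two capped control tubes in their wells and everything else on the desk where it is.

Things in the scene. Friction and masses are not known exactly. Their poses are not given: they have to be found in the camera images.
- analyser: White analyser, 310 x 330 mm, fixed, its place and yaw vary. Origin: centre of its underside on the desk; -x to its front (sloping key panel, turned away from the robot), z up. Rear deck 100 mm above the desk, with a dark block of three warming wells and a grey block with the measuring well. Beyond that, a dark printer door 10 mm proud. Wells: 13.5 mm bore, 27 mm deep, chamfered mouth.
- warming (a point): Centre of the mouth of the middle warming well, level with the deck, axes as the analyser's. The other two are 40 mm from it along +x and -x. The measuring well is 145 mm away along -y, 15 mm along -x.
- well (a point): Centre of the mouth of the measuring well (orange ring round it), level with the deck (100 mm above the desk), axes as the analyser's; the bore goes 27 mm straight down. The open hood stands behind it, wholly on the +x side of the hinge line, which is 50 mm behind the well.
- tube: The tube to move: open pale-blue reaction tube with a bright blue rim and no cap, 12 mm diameter, 55 mm tall, 11 to 20 g, foot chamfered. Origin: centre of its underside, z up along the tube. It starts standing in one of the three warming wells (which one changes), with 28 mm of it above the deck.
- control_red: Control tube with red push cap, straw-coloured, 12.6 mm diameter, 58 mm tall, standing in another warming well. Origin: centre of its underside. To be left there.
- control_white: Control tube with white push cap, straw-coloured, 12.6 mm diameter, 58 mm tall, standing in the third warming well. Origin: centre of its underside. To be left there.
- hood (a joint): Opening angle (rad) of the dark-grey light-shield hood, a box open underneath, 83 long, 84 wide, 34 mm deep, 0.13 to 0.21 kg: 0 = shut flat over the well; grows as it swings up and back; 1.80 = open on its stop, leaning back to the robot, where it starts. No stay, almost no friction. It balances at 1.28 (its flat top leaning 17 deg forward of upright): below, it falls shut; above, it falls open.
- hood_hinge (a point): Point on the hinge line midway across the hood, 5 mm above the deck (105 mm above the desk); axes as the analyser's, the hinge line runs along y.
- hood_bar (a point): Middle of the hood's grip: orange round bar, 12 mm diameter, along the analyser's y, on two 8 mm arms (60 mm clear between) that hold it 32 mm off the hood. Axes turn with the hood. At opening angle q it is 128.1*cos(q+0.133) mm forward (-x) and 128.1*sin(q+0.133) mm above the hinge point; fully open, 224 mm above the desk. Can be pinched from above, fingers closing along the analyser's x.
- reagent: White plastic reagent bottle with red cap, 64 mm diameter, 150 mm tall, loose, on the right. Origin: centre of its underside. Bystander.
- tip_box: Blue box of pipette tips, 120 x 85 mm, 57 mm tall, loose, on the left. Origin: centre of its underside. Bystander.
- rack: Green tube rack full of blue- and red-capped sample tubes, 240 x 65 mm, 88 mm tall, loose, on the left. Origin: centre of its underside. Bystander.
- waste_cup: Yellow plastic cup, 80 mm across, 95 mm tall, loose, on the right. Origin: centre of its underside. Bystander.
- pipette: White and blue pipette lying on the desk along its x, 260 mm long, 33 mm tall, loose, on the right. Origin: on the desk under its barrel. Bystander.

How it is judged:
By the outcome, as a careful person would: the job done as asked, in the order asked, and still so for the second after the job is handed in, while the arm keeps its last pose, push and grip.
It also fails if it takes over 59 s, if anything falls off the work surface, if the arm or the gripper's body presses on something with over 40 N, if the wrist force passes 120 N, or if a joint passes its speed limit or range.

ROBOT

A 6-joint arm with a two-finger parallel gripper is mounted at the origin on the work surface. World frame = base frame: x ahead of the robot, y to its left, z up, the work surface at z = 0. Lengths are in m, angles in degrees, forces in N, time in s.
With the tool pointing down it reaches from about 0.375 to 0.9 m from the base axis. Payload 3.1 kg.
Tool frame: the origin (TCP) lies on the centre line of the jaws, within the pads' length; the fingertips stand 8 mm ahead of it and the grasp point (between the pads) lies 11 mm behind it; z points along the fingers, y is the line along which they close (so a half turn about z gives the same grasp; the last joint's range is limited). The gripper opens to 87 mm and grips with 3 to 60 N. Pads are 19 mm wide; open, the fingers measure 117 mm over their backs; the gripper's body (75 mm by 190 mm) begins 51 mm behind the grasp point.
Start: joints at [59.444, 30.224, 82.088, -0, 67.689, -10.227], TCP at [0.217, 0.586, 0.231] pointing down, gripper open.
Joint ranges: [-176.69, 176.69], [-43.24, 126.21], [12.49, 139.97], [-82, 262], [0, 151.66], [-163.58, 163.58]. Speed limits (degrees/s): [159.86, 159.86, 180, 180, 180, 180].

INTERFACE

Orientations are given as a 3x3 rotation matrix whose columns are the frame's x, y, z axes.
In Python, from rig import * gives the robot as it stands.
- The arm moves only by the tool step_arm, never from a script. Its argument "targets" is a list of rows, each a list of 5 numbers: the opening, from -1 (shut) to 1 (fully open), then the shift along the world's x, y, z normalised to -1 to 1, where 1 is 0.25 m, then the turn about the world's z normalised to -1 to 1, where 1 is 180 degrees. In form: [[fingers, x, y, z, turn], ...]. A call has 1 to 20 rows; each row is the pose to reach, as a shift and turn from the pose commanded when the call began, turning the shorter way round; what a row does not reach only later rows make up. A row lasts 1/10 s, in which the tool goes at most 50 mm and 8.59 degrees, less where a joint would pass 70% of its speed; a pose out of reach is approached as far as the arm can. A call with a number of a shift or a turn outside -1 to 1 is refused whole. A call with a gripper value outside its range is refused whole. The fingers move at their own pace and stop on an object; the grip force is fixed at half the most. Time passes only in rows, so rows that repeat a pose let the fingers close. It gives the time, the measured TCP pose, the force, the opening and the grip force at its end, in the units of the state.
- read_state(): the state, without advancing time (a new reading comes with each control period).
- capture(name): name is "side" or "top" or "wrist"; returns a dict with "color" (420x560x3 uint8, red, green, blue), "mtx" (3x3 intrinsics, pixels), "pose" (4x4, takes a point from camera to world coordinates). Camera axes: x right, y down, z forward; pixel columns grow to the right and rows downward; lengths in m; the calibration is good to about 2 mm. A picture is of the moment at which its call begins. There is no depth.
- hand_in(): hands the job in; it is judged then, once.
The state is a dict: "time_s": time; "joint_positions": joint angles; "qvel": joint speeds; "tau": joint torques, N m; "position": TCP position; "tcp_rot": TCP orientation; "force": force on the tool from outside, world axes, zero at the start; "moment": the same for the moment, N m; "opening": opening from 0.0 (shut) to 1.0 (fully open); "grasp_force": force on a finger pad.
Only numpy, scipy, OpenCV 4.12 (cv2) and the standard library are available. Lean on these libraries where they do the work, as an engineer would, in place of code of your own. Each camera call takes 0.05 s, during which the arm holds its last target. There are 200 camera calls.

## Working session

There is one attempt and no reset: what is moved stays moved. The work goes in short steps, Python scripts to look and compute and a tool call to move; the robot and the scene stay as the last step left them, time stands still between calls to the robot, and variables do not carry over. Pictures are saved under pics/ and viewed, at most 10 in all, crops included, and the job is handed in when it is done.

Besides the shell and the picture viewer there is one more tool, called after "Request:" by a JSON object that holds its "api" and its "payload", one argument or row to a line. step_arm: Moves the arm, as the interface text tells. Scaled input: -1 to 1 covers 0.25 m each way for a shift and 180 degrees each way for a turn. Its arguments: {"type":"object","properties":{"targets":{"type":"array","items":{"type":"array","items":{"type":"number"}}}},"required":["targets"]}

```bash
mkdir -p pics
python3 - <<'E'
from rig import *
import cv2,numpy as np,pickle
d={}
for n in("side","top","wrist"):
    c=capture(n);d[n]=c;cv2.imwrite(f"pics/{n}0.png",c["color"][:,:,::-1])
    print(n,c["mtx"].round(1).tolist(),c["pose"].round(3).tolist())
pickle.dump(d,open("d0.pkl","wb"))
a=np.hstack([d["top"]["color"],d["side"]["color"]])[:,:,::-1]
s=read_state();print(s["tcp_rot"],s["time_s"],s["position"],s["opening"])
E
```

```text
side [[492.1, 0.0, 274.4], [0.0, 492.1, 210.9], [0.0, 0.0, 1.0]] [[0.98, -0.134, 0.149, 0.311], [-0.199, -0.607, 0.769, -1.158], [-0.013, -0.783, -0.621, 1.021], [0.0, 0.0, 0.0, 1.0]]
top [[537.8, 0.0, 283.2], [0.0, 537.8, 206.8], [0.0, 0.0, 1.0]] [[0.001, -0.99, 0.14, 0.297], [-1.0, -0.001, -0.003, -0.033], [0.003, -0.14, -0.99, 1.813], [0.0, 0.0, 0.0, 1.0]]
wrist [[375.4, 0.0, 282.2], [0.0, 375.4, 203.1], [0.0, 0.0, 1.0]] [[0.347, 0.893, 0.286, 0.138], [0.938, -0.329, -0.109, 0.616], [-0.003, 0.306, -0.952, 0.383], [0.0, 0.0, 0.0, 1.0]]
[[-9.37718641e-01  3.47394666e-01 -8.34653691e-04]
 [ 3.47395553e-01  9.37717582e-01 -1.43758469e-03]
 [ 2.83260189e-04 -1.63800494e-03 -9.99998618e-01]] 0.15 [0.21682163 0.58562396 0.2297849 ] 1.001229075803474
```

View pics/top0.png

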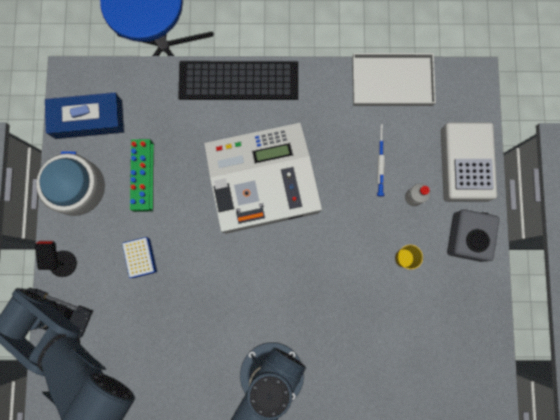

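View pics/side0.png

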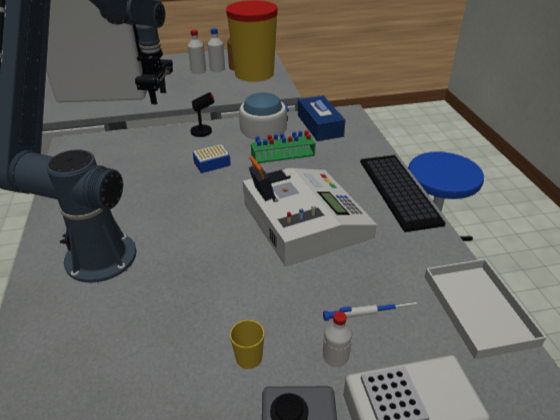

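The top view shows the analyser at about (262,178), with the warming block near (291,187), the measuring well near (246,192) and the orange bar near (250,214). In the side view the tubes are near (290-315,213), the well is near (286,190) and the bar is near (256,165). Next I'll measure them by colour.

```bash
cat > h.py <<'E'
import numpy as np,cv2
def ray(c,p):
    d=c["pose"][:3,:3]@np.linalg.solve(c["mtx"],[p[0],p[1],1.]);return c["pose"][:3,3],d/np.linalg.norm(d)
def onz(c,p,z):
    o,d=ray(c,p);return o+d*(z-o[2])/d[2]
def tri(cs,ps):
    A=np.zeros((3,3));b=np.zeros(3);R=[]
    for c,p in zip(cs,ps):
        o,d=ray(c,p);M=np.eye(3)-np.outer(d,d);A+=M;b+=M@o;R.append((o,M))
    x=np.linalg.solve(A,b);return x,[1000*np.linalg.norm(M@(x-o)) for o,M in R]
def blobs(c,lo,hi,box,amin=4):
    hsv=cv2.cvtColor(c["color"],cv2.COLOR_RGB2HSV);m=cv2.inRange(hsv,np.array(lo),np.array(hi))
    k=np.zeros_like(m);x0,y0,x1,y1=box;k[y0:y1,x0:x1]=m[y0:y1,x0:x1]
    n,l,s,ce=cv2.connectedComponentsWithStats(k)
    return [(s[i].tolist(),ce[i].round(1).tolist()) for i in range(1,n) if s[i][4]>=amin]
E
python3 - <<'E'
import pickle;from h import *
d=pickle.load(open("d0.pkl","rb"))
B={"top":(200,120,325,235),"side":(235,145,380,265)}
for n,b in B.items():
    for nm,lo,hi in(("orange",(5,120,100),(20,255,255)),("blue",(95,90,80),(125,255,255)),("red",(0,120,80),(4,255,255))):
        print(n,nm,blobs(d[n],lo,hi,b))
t=d["top"]["color"][155:235,200:325];s=d["side"]["color"][150:250,240:380]
f=lambda a,w,h:cv2.resize(a,(w,h),interpolation=cv2.INTER_CUBIC)
cv2.imwrite("pics/z0.png",np.hstack([f(t,400,256),f(s,400,286)[:256]])[:,:,::-1])
E
```

```text
top orange [([238, 212, 25, 10, 118], [249.9, 216.5])]
top blue [([255, 136, 5, 7, 20], [257.2, 138.9]), ([257, 144, 4, 2, 7], [258.3, 144.4]), ([289, 184, 5, 5, 17], [291.0, 186.4])]
top red [([216, 146, 6, 5, 19], [218.9, 147.9]), ([292, 197, 4, 4, 11], [293.6, 198.5])]
side orange [([250, 156, 12, 15, 63], [255.3, 162.9])]
side blue [([336, 195, 12, 3, 20], [341.2, 196.4]), ([300, 210, 3, 4, 10], [301.0, 211.2])]
side red [([321, 174, 5, 4, 12], [323.1, 175.8]), ([287, 212, 4, 5, 12], [288.6, 213.7])]
```

View pics/z0.png

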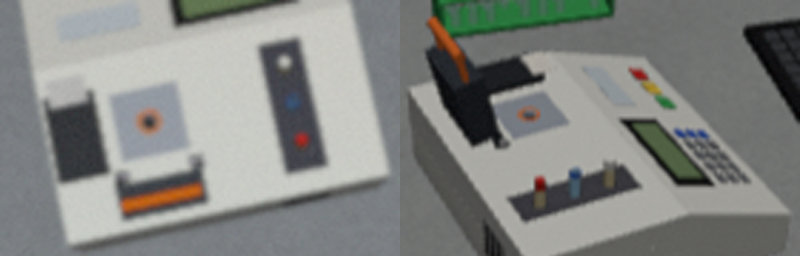

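The crops show the blue-rimmed tube in the middle warming well, with red on the robot side and white on the far side. The orange ring is clear. I'll compute positions and plan a wrist look.

Run:
```python
import pickle;from h import *
d=pickle.load(open("d0.pkl","rb"));T,S=d["top"],d["side"]
for n,a,b in(("tube",(291,186.4),(301,211.2)),("red",(293.6,198.5),(288.6,213.7)),("bar",(249.9,216.5),(255.3,162.9)),("ring",(246.5,192.7),(285.2,189.7))):
    x,r=tri([T,S],[a,b]);print(n,x.round(4),np.round(r,1))
print("tube@.126",onz(T,(291,186.4),.126),onz(S,(301,211.2),.126))
hsv=cv2.cvtColor(T["color"],cv2.COLOR_RGB2HSV);m=cv2.inRange(hsv,(5,120,100),(20,255,255));m[:205]=0;m[230:]=0;m[:,:230]=0;m[:,270:]=0
print(cv2.minAreaRect(cv2.findNonZero(m)))
```

```text
tube [ 0.6022 -0.0622  0.1204] [0.6 0.6]
red [ 0.5627 -0.0704  0.1241] [0.8 0.8]
bar [0.4917 0.062  0.2259] [0.1 0.1]
ring [0.5858 0.0812 0.0992] [1.2 1.2]
tube@.126 [ 0.60057182 -0.06203757  0.126     ] [ 0.60093185 -0.06901226  0.126     ]
((250.10614013671875, 216.5040283203125), (4.738241195678711, 24.72125816345215), 78.11134338378906)
```

Request:
{"api": "step_arm", "payload": {
  "targets": [
    [1,0.1,-0.2,0.2,-0.1],
    [1,0.3,-0.5,0.36,-0.2],
    [1,0.5,-0.8,0.36,-0.4],
    [1,0.6,-1,0.36,-0.4],
    [1,0.6,-1,0.36,-0.4],
    [1,0.6,-1,0.36,-0.4],
    [1,0.6,-1,0.36,-0.4],
    [1,0.6,-1,0.36,-0.4],
    [1,0.6,-1,0.36,-0.4]
  ]
}}

```text
time_s: 1.05
position: [0.3675, 0.3351, 0.3205]
tcp_rot: [[0.047, 0.999, -0.0], [0.999, -0.047, -0.0], [-0.0, -0.0, -1.0]]
force: [-0.3, -1.0, -0.3]
opening: 0.996
grasp_force: 0.0
```

Request:
{"api": "step_arm", "payload": {
  "targets": [
    [1,0.7,-1,0,-0.422],
    [1,0.7,-1,0,-0.422],
    [1,0.7,-1,0,-0.422],
    [1,0.7,-1,0,-0.422],
    [1,0.7,-1,0,-0.422],
    [1,0.7,-1,0,-0.422],
    [1,0.7,-1,0,-0.422],
    [1,0.7,-1,0,-0.422],
    [1,0.7,-1,0,-0.422]
  ]
}}

```text
time_s: 1.95
position: [0.5421, 0.0852, 0.3199]
tcp_rot: [[0.981, 0.196, -0.001], [0.196, -0.981, 0.0], [-0.001, -0.0, -1.0]]
force: [0.3, 0.1, -0.3]
opening: 1.001
grasp_force: 0.0
```

Request:
{"api": "step_arm", "payload": {
  "targets": [
    [1,0.2,-0.3,-0.1,0],
    [1,0.2,-0.3,-0.28,0],
    [1,0.2,-0.3,-0.28,0],
    [1,0.2,-0.3,-0.28,0],
    [1,0.2,-0.3,-0.28,0]
  ]
}}

```text
time_s: 2.45
position: [0.5918, 0.0113, 0.2504]
tcp_rot: [[0.979, 0.203, -0.001], [0.203, -0.979, 0.001], [-0.001, -0.001, -1.0]]
force: [0.0, 0.3, -0.2]
opening: 1.003
grasp_force: 0.0
```

Run:
```python
from rig import *
import pickle;from h import *
c=capture("wrist");s=read_state();pickle.dump((c,s),open("w1.pkl","wb"))
cv2.imwrite("pics/w1.png",c["color"][:,:,::-1]);print(s["position"])
b=(0,0,560,420)
for nm,lo,hi in(("orange",(5,120,100),(20,255,255)),("blue",(95,90,80),(125,255,255)),("red",(0,120,80),(4,255,255))):
    print(nm,blobs(c,lo,hi,b,40))
```

```text
[0.59214711 0.01162777 0.2513614 ]
orange [([183, 166, 30, 28, 268], [197.5, 179.3]), ([134, 380, 95, 16, 1335], [182.1, 387.8])]
blue [([370, 197, 17, 16, 130], [378.4, 204.7])]
red [([369, 246, 12, 13, 80], [373.1, 251.1])]
```

View pics/w1.png

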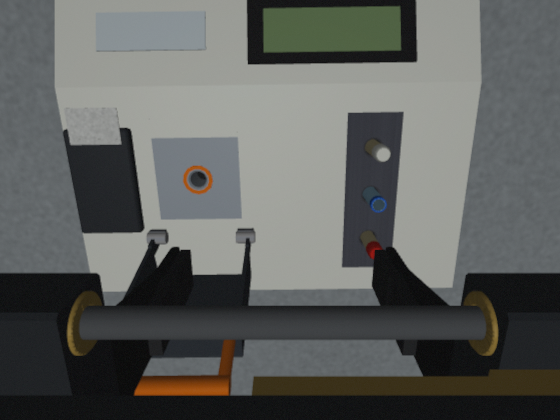

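The wrist view shows the tube rim centre at (378,204), the orange ring at (198,180), the red cap at (373,251), the white cap at (380,151) and the bar at (182,388). The gripper is aligned with the analyser. I'll move over the tube and look again for a stereo measurement.

Request:
{"api": "step_arm", "payload": {
  "targets": [
    [1,0.036,-0.2,0,0],
    [1,0.036,-0.3,0,0],
    [1,0.036,-0.3,0,0],
    [1,0.036,-0.3,0,0],
    [1,0.036,-0.3,0,0]
  ]
}}

```text
time_s: 3.0
position: [0.6009, -0.0624, 0.2515]
tcp_rot: [[0.979, 0.204, 0.001], [0.204, -0.979, 0.0], [0.001, -0.0, -1.0]]
force: [-0.1, -0.5, 0.4]
opening: 1.002
grasp_force: 0.0
```

Run:
```python
from rig import *
import pickle;from h import *
c=capture("wrist");s=read_state();pickle.dump((c,s),open("w2.pkl","wb"))
cv2.imwrite("pics/w2.png",c["color"][:,:,::-1])
c1,s1=pickle.load(open("w1.pkl","rb"))
def pts(c):
    hsv=cv2.cvtColor(c["color"],cv2.COLOR_RGB2HSV)
    def cent(lo,hi,ymax,fn=None):
        m=cv2.inRange(hsv,lo,hi);m[ymax:]=0
        n,l,st,ce=cv2.connectedComponentsWithStats(m);i=1+np.argmax(st[1:,4])
        cn=cv2.findContours((l==i).astype(np.uint8),cv2.RETR_EXTERNAL,cv2.CHAIN_APPROX_NONE)[0][0]
        e=cv2.fitEllipse(cn);return np.array(e[0])
    return dict(ring=cent((5,120,100),(20,255,255),250),rim=cent((105,150,80),(125,255,255),300),red=cent((0,150,80),(4,255,255),300))
a,b=pts(c1),pts(c);print(a,b)
for k in a:
    x,r=tri([c1,c],[a[k],b[k]]);print(k,x.round(4),np.round(r,1))
z={"ring":.1,"rim":.128}
for k in z: print(k,onz(c1,a[k],z[k]).round(4),onz(c,b[k],z[k]).round(4))
print(s["position"],blobs(c,(5,120,100),(20,255,255),(0,0,560,420),40),c["pose"][:3,3]-s["position"])
```

```text
{'ring': array([197.4420929 , 179.34448242]), 'rim': array([378.23168945, 204.34291077]), 'red': array([373.65991211, 251.41474915])} {'ring': array([108.30240631, 172.18690491]), 'rim': array([551.29534912, 220.01727295]), 'red': array([283.10958862, 245.40327454])}
ring [0.5853 0.0829 0.0995] [0. 0.]
rim [0.7158 0.079  0.5541] [0.1 0.1]
red [ 0.561  -0.0709  0.1235] [0.4 0.4]
ring [0.5855 0.0828 0.1   ] [0.5854 0.0827 0.1   ]
rim [ 0.6024 -0.0616  0.128 ] [ 0.6271 -0.2727  0.128 ]
[ 0.60093102 -0.06231118  0.25128306] [([94, 159, 30, 28, 280], [108.4, 172.2])] [0.08378516 0.01827751 0.15381845]
```

View pics/w2.png

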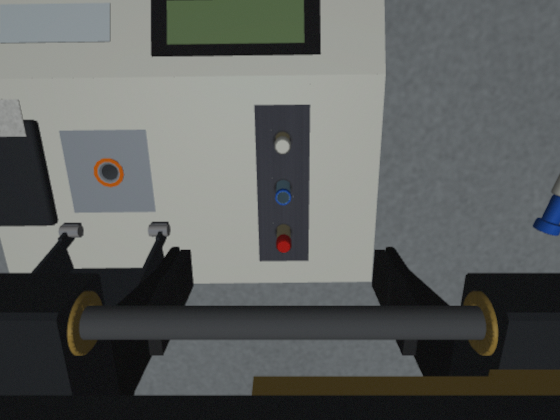

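The second view shows the blue rim at about (283,197). The script's blob was the pipette at (551,220), so I'll restrict the search area.

Run:
```python
import pickle;from h import *
c1,_=pickle.load(open("w1.pkl","rb"));c2,_=pickle.load(open("w2.pkl","rb"))
P=[]
for c in(c1,c2):
    m=cv2.inRange(cv2.cvtColor(c["color"],cv2.COLOR_RGB2HSV),(105,150,80),(125,255,255));m[:,450:]=0;m[300:]=0
    n,l,st,ce=cv2.connectedComponentsWithStats(m);i=1+np.argmax(st[1:,4])
    P.append(cv2.fitEllipse(cv2.convexHull(cv2.findNonZero((l==i).astype(np.uint8))))[0])
x,r=tri([c1,c2],P);print(P,x,r,[onz(c,p,.127).round(4) for c,p in zip((c1,c2),P)])
```

```text
[(378.1824645996094, 204.40518188476562), (282.7685852050781, 196.8525390625)] [ 0.6021291  -0.06195439  0.12693959] [np.float64(0.03766286574223516), np.float64(0.03766286574224255)] [array([ 0.6021, -0.0619,  0.127 ]), array([ 0.6022, -0.0619,  0.127 ])]
```

Request:
{"api": "step_arm", "payload": {
  "targets": [
    [1,0.005,0.002,-0.15,0.004],
    [1,0.005,0.002,-0.3,0.004],
    [0.2,0.005,0.002,-0.45,0.004],
    [0,0.005,0.002,-0.55,0.004],
    [0,0.005,0.002,-0.55,0.004],
    [0,0.005,0.002,-0.55,0.004],
    [-0.3,0.005,0.002,-0.55,0.004],
    [-0.5,0.005,0.002,-0.55,0.004],
    [-0.6,0.005,0.002,-0.55,0.004],
    [-0.6,0.005,0.002,-0.55,0.004]
  ]
}}

```text
time_s: 4.05
position: [0.6025, -0.0634, 0.1136]
tcp_rot: [[0.977, 0.215, 0.001], [0.215, -0.977, -0.0], [0.001, 0.0, -1.0]]
force: [-0.0, 0.9, -0.9]
opening: 0.355
grasp_force: 0.0
```

Run:
```python
from rig import *
import cv2
c=capture("wrist");cv2.imwrite("pics/w3.png",c["color"][:,:,::-1])
s=read_state();print(s["position"],s["force"],s["opening"])
```

```text
[ 0.60242124 -0.0634404   0.11343271] [-1.15426503  0.59241557  0.08210018] 0.31406626057270376
```

View pics/w3.png

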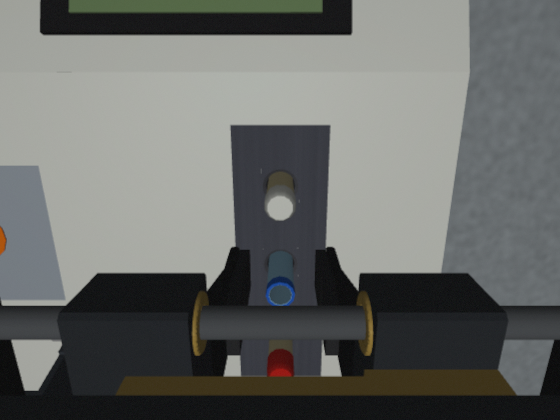

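The jaws straddle the tube: rim at (280,292), jaw centre near column 283. I'll nudge 1 mm and close.

Request:
{"api": "step_arm", "payload": {
  "targets": [
    [-0.6,0,0.005,0,0],
    [-0.7,0,0.005,0,0],
    [-1,0,0.005,0,0],
    [-1,0,0.005,0,0],
    [-1,0,0.005,0,0],
    [-1,0,0.005,0,0],
    [-1,0,0.005,0,0]
  ]
}}

```text
time_s: 4.8
position: [0.6023, -0.0622, 0.113]
tcp_rot: [[0.977, 0.215, -0.0], [0.215, -0.977, 0.0], [-0.0, -0.0, -1.0]]
force: [-0.1, -0.7, -0.1]
opening: 0.124
grasp_force: 30.0
```

Request:
{"api": "step_arm", "payload": {
  "targets": [
    [-1,0,0,0.03,0],
    [-1,0,0,0.08,0],
    [-1,0,0,0.15,0],
    [-1,0,0,0.24,0],
    [-1,0,0,0.24,0],
    [-1,-0.02,0.12,0.24,0],
    [-1,-0.04,0.28,0.24,0],
    [-1,-0.05,0.42,0.24,0],
    [-1,-0.06,0.53,0.24,0],
    [-1,-0.067,0.58,0.24,0],
    [-1,-0.067,0.58,0.24,0],
    [-1,-0.067,0.58,0.2,0],
    [-1,-0.067,0.58,0.15,0],
    [-1,-0.067,0.58,0.13,0],
    [-1,-0.067,0.58,0.13,0],
    [-1,-0.067,0.58,0.13,0]
  ]
}}

```text
time_s: 6.4
position: [0.5856, 0.0822, 0.1451]
tcp_rot: [[0.977, 0.214, -0.001], [0.214, -0.977, 0.0], [-0.001, -0.0, -1.0]]
force: [0.8, -0.0, -0.4]
opening: 0.128
grasp_force: 30.0
```

Run:
```python
from rig import *
from h import *
c=capture("wrist");cv2.imwrite("pics/w4.png",c["color"][:,:,::-1])
s=read_state();print(s["position"],s["force"],s["opening"])
b=blobs(c,(5,120,100),(20,255,255),(0,0,560,420),20);print(b)
# foot centre expected pixel: ~5.5mm above deck
R=c["pose"];w=np.array([*s["position"][:2],.1,1]);q=np.linalg.inv(R)@w;p=c["mtx"]@q[:3];print(p[:2]/p[2])
```

```text
[0.58583449 0.08230547 0.14546732] [ 0.530199    0.27360288 -0.53513617] 0.12646501681407754
[([261, 220, 43, 30, 409], [282.1, 232.4])]
[283.09925238 238.69893697]
```

View pics/w4.png

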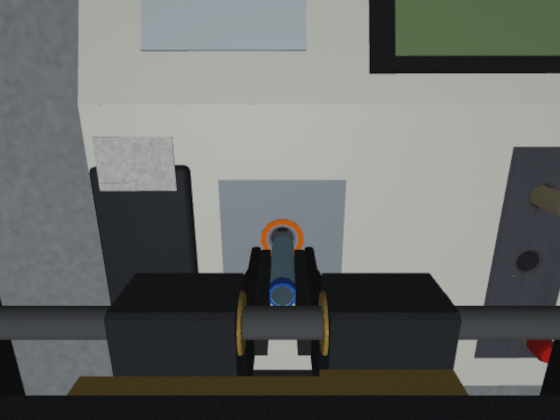

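The tube's foot sits over the ring centre: ring columns 261-304, with its centre at about (282.5,240) against a predicted (283,239). Lowering gently.

Request:
{"api": "step_arm", "payload": {
  "targets": [
    [-1,0,0,-0.01,0],
    [-1,0,0,-0.02,0],
    [-1,0,0,-0.03,0],
    [-1,0,0,-0.04,0],
    [-1,0,0,-0.05,0],
    [-1,0,0,-0.06,0],
    [-1,0,0,-0.07,0],
    [-1,0,0,-0.08,0],
    [-1,0,0,-0.09,0],
    [-1,0,0,-0.1,0],
    [-1,0,0,-0.11,0],
    [-1,0,0,-0.11,0]
  ]
}}

```text
time_s: 7.65
position: [0.5853, 0.0828, 0.1176]
tcp_rot: [[0.977, 0.215, -0.001], [0.215, -0.977, 0.0], [-0.001, -0.0, -1.0]]
force: [0.3, -1.1, 0.0]
opening: 0.126
grasp_force: 30.0
```

Request:
{"api": "step_arm", "payload": {
  "targets": [
    [-1,0,0,-0.006,0],
    [-1,0,0,-0.012,0],
    [-1,0,0,-0.016,0],
    [-1,0,0,-0.02,0],
    [-1,0,0,-0.02,0]
  ]
}}

```text
time_s: 8.15
position: [0.5856, 0.0828, 0.1131]
tcp_rot: [[0.977, 0.215, 0.0], [0.215, -0.977, 0.0], [0.0, -0.0, -1.0]]
force: [-0.7, 0.2, 0.6]
opening: 0.124
grasp_force: 30.0
```

Request:
{"api": "step_arm", "payload": {
  "targets": [
    [-1,0,0,-0.002,0],
    [-1,0,0,-0.004,0],
    [-1,0,0,-0.004,0]
  ]
}}

```text
time_s: 8.45
position: [0.5859, 0.0829, 0.1129]
tcp_rot: [[0.977, 0.215, 0.001], [0.215, -0.977, -0.0], [0.001, 0.0, -1.0]]
force: [-1.5, -0.2, 4.4]
opening: 0.129
grasp_force: 30.0
```

Request:
{"api": "step_arm", "payload": {
  "targets": [
    [-0.7,0,0,0,0],
    [-0.6,0,0,0,0],
    [-0.4,0,0,0,0],
    [-0.3,0,0,0,0],
    [-0.3,0,0,0,0],
    [-0.3,0,0,0.05,0],
    [-0.3,0,0,0.2,0],
    [-0.3,0,0,0.4,0],
    [-0.3,0,0,0.6,0],
    [-0.3,0,0,0.6,0],
    [-0.3,0,0,0.6,0]
  ]
}}

```text
time_s: 9.55
position: [0.5863, 0.0828, 0.2645]
tcp_rot: [[0.977, 0.215, 0.005], [0.215, -0.977, -0.0], [0.004, 0.001, -1.0]]
force: [-0.9, -0.8, -0.8]
opening: 0.349
grasp_force: 0.0
```

Run:
```python
from rig import *
from h import *
import pickle
c=capture("wrist");s=read_state();pickle.dump((c,s),open("w5.pkl","wb"));cv2.imwrite("pics/w5.png",c["color"][:,:,::-1])
print(s["position"],s["force"],s["opening"])
m=cv2.inRange(cv2.cvtColor(c["color"],cv2.COLOR_RGB2HSV),(105,150,80),(125,255,255));m[:,450:]=0;m[300:]=0
n,l,st,ce=cv2.connectedComponentsWithStats(m);i=1+np.argmax(st[1:,4])
p=cv2.fitEllipse(cv2.convexHull(cv2.findNonZero((l==i).astype(np.uint8))));print(p,onz(c,p[0],.127))
print(blobs(c,(5,120,100),(20,255,255),(0,0,560,420),20))
```

```text
[0.58502337 0.08285663 0.26248048] [ 0.28037744 -0.13101225  0.5569351 ] 0.35167681238885995
((370.0, 1.5), (6.254410266876221, 18.234582901000977), 90.0) [0.73573941 0.05373382 0.127     ]
[([269, 174, 28, 24, 190], [282.8, 183.3]), ([226, 356, 10, 16, 117], [230.8, 363.4]), ([327, 356, 12, 16, 134], [332.6, 363.3])]
```

View pics/w5.png

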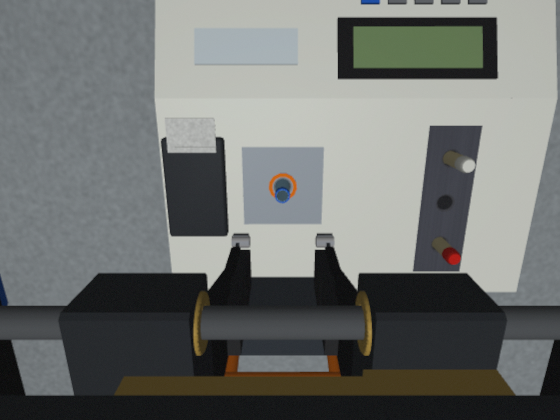

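The tube stands in the ring at about (282,190), and both controls are still in place. Now I'll go over the bar with a 90° turn.

Request:
{"api": "step_arm", "payload": {
  "targets": [
    [0,0,0,0.15,0],
    [0,0,0,0.31,0.04],
    [0,-0.1,-0.02,0.31,0.09],
    [0,-0.2,-0.05,0.31,0.13],
    [0,-0.37,-0.083,0.31,0.5],
    [0,-0.37,-0.083,0.31,0.5],
    [0,-0.37,-0.083,0.31,0.5],
    [0,-0.37,-0.083,0.31,0.5],
    [0,-0.37,-0.083,0.31,0.5],
    [0,-0.37,-0.083,0.31,0.5],
    [0,-0.37,-0.083,0.31,0.5],
    [0,-0.37,-0.083,0.31,0.5],
    [0,-0.37,-0.083,0.31,0.5],
    [0,-0.37,-0.083,0.31,0.5]
  ]
}}

```text
time_s: 11.0
position: [0.4923, 0.0621, 0.3381]
tcp_rot: [[-0.213, 0.977, -0.003], [0.977, 0.213, 0.0], [0.001, -0.003, -1.0]]
force: [0.1, 1.0, 0.2]
opening: 0.497
grasp_force: 0.0
```

Run:
```python
from rig import *
from h import *
import pickle
c5,_=pickle.load(open("w5.pkl","rb"))
b=blobs(c5,(105,150,80),(125,255,255),(250,150,310,230),5);print(b,onz(c5,b[0][1],.127))
c=capture("wrist");s=read_state();pickle.dump((c,s),open("w6.pkl","wb"));cv2.imwrite("pics/w6.png",c["color"][:,:,::-1])
print(s["position"],s["tcp_rot"][:,0])
print(blobs(c,(5,120,100),(20,255,255),(0,0,560,420),20))
```

```text
[([275, 187, 14, 15, 53], [280.9, 191.4])] [0.58829578 0.08475745 0.127     ]
[0.49252515 0.06212615 0.33845939] [-2.13271061e-01  9.76992725e-01  8.18099906e-04]
[([274, 146, 21, 106, 1652], [282.1, 199.0]), ([361, 156, 23, 22, 129], [370.0, 164.3])]
```

View pics/w6.png

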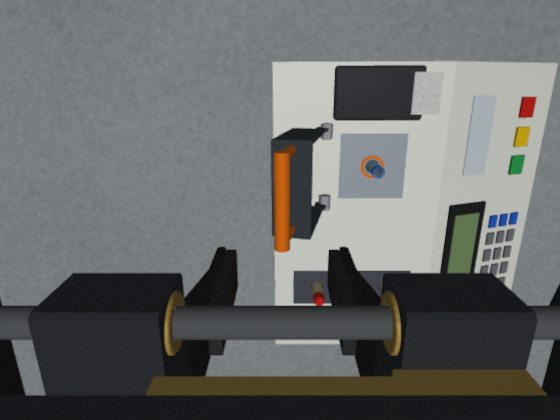

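The wrist view shows the bar vertical at columns 274-290, rows 147-250, centred between the jaws, with the tube in the ring at (374,168).

Run:
```python
from h import *
import pickle
c,s=pickle.load(open("w6.pkl","rb"));d=pickle.load(open("d0.pkl","rb"))
p=(282,198.5);print(onz(c,p,.2245))
print(tri([c,d["top"],d["side"]],[p,(249.9,216.5),(255.3,162.9)]))
for q in((282,148),(282,250)): print(onz(c,q,.2245))
h=cv2.cvtColor(c["color"],cv2.COLOR_RGB2HSV);m=cv2.inRange(h,(105,110,60),(125,255,255))[140:200,350:400]
print(cv2.minAreaRect(cv2.findNonZero(m)))
r=onz(c,(372,167),.1);print("ring",r)
for z in(.12,.127): print(z,onz(c,(378.5,172),z))
```

```text
[0.49199387 0.06527596 0.2245    ]
(array([0.49199486, 0.06373723, 0.22410948]), [np.float64(1.3608891682188078), np.float64(1.6279267573290157), np.float64(0.6050486192015863)])
[0.48394822 0.10213137 0.2245    ]
[0.50094568 0.02426961 0.2245    ]
((27.500003814697266, 31.5), (12.727920532226562, 11.31370735168457), 45.0)
ring [0.58548768 0.08238774 0.1       ]
0.12 [0.58776671 0.08208777 0.12      ]
0.127 [0.5856556  0.08329115 0.127     ]
```

Request:
{"api": "step_arm", "payload": {
  "targets": [
    [0,-0.001,0.002,-0.15,0],
    [0,-0.001,0.002,-0.3,0],
    [0,-0.001,0.002,-0.4,0],
    [0,-0.001,0.002,-0.45,0],
    [-0.2,-0.001,0.002,-0.49,0],
    [-0.4,-0.001,0.002,-0.49,0],
    [-0.5,-0.001,0.002,-0.49,0],
    [-0.5,-0.001,0.002,-0.49,0]
  ]
}}

```text
time_s: 11.85
position: [0.4936, 0.0625, 0.2179]
tcp_rot: [[-0.215, 0.977, 0.002], [0.977, 0.215, -0.0], [-0.001, 0.002, -1.0]]
force: [-0.5, 0.1, -0.1]
opening: 0.278
grasp_force: 0.0
```

Request:
{"api": "step_arm", "payload": {
  "targets": [
    [-0.6,0,0,0,0],
    [-0.65,0,0,0,0],
    [-0.7,0,0,0,0],
    [-0.8,0,0,0,0],
    [-1,0,0,0,0],
    [-1,0,0,0,0],
    [-1,0,0,0,0]
  ]
}}

```text
time_s: 12.55
position: [0.4926, 0.0626, 0.2172]
tcp_rot: [[-0.215, 0.977, -0.0], [0.977, 0.215, -0.0], [-0.0, -0.0, -1.0]]
force: [-2.1, -0.3, 3.1]
opening: 0.122
grasp_force: 30.0
```

Run:
```python
import numpy as np
f=np.array([np.cos(np.radians(12.45)),np.sin(np.radians(12.45))])
def rows(q0,qs):
    p=lambda q:128.1e-3*np.array([np.cos(q+.133),np.sin(q+.133)])
    for q in qs:
        d=p(q)-p(q0);print([-1]+[round(v/.25,4) for v in(*(d[0]*f),d[1])]+[0])
rows(1.8,np.r_[1.79,np.linspace(1.775,1.5,12)]);print();rows(1.5,np.r_[np.linspace(1.475,1.3,8),1.29,1.28])
```

```text
[-1, np.float64(0.0047), np.float64(0.001), np.float64(0.0018), 0]
[-1, np.float64(0.0118), np.float64(0.0026), np.float64(0.0044), 0]
[-1, np.float64(0.0236), np.float64(0.0052), np.float64(0.0085), 0]
[-1, np.float64(0.0356), np.float64(0.0079), np.float64(0.0123), 0]
[-1, np.float64(0.0476), np.float64(0.0105), np.float64(0.0157), 0]
[-1, np.float64(0.0597), np.float64(0.0132), np.float64(0.0189), 0]
[-1, np.float64(0.0719), np.float64(0.0159), np.float64(0.0218), 0]
[-1, np.float64(0.0842), np.float64(0.0186), np.float64(0.0243), 0]
[-1, np.float64(0.0965), np.float64(0.0213), np.float64(0.0265), 0]
[-1, np.float64(0.1089), np.float64(0.024), np.float64(0.0284), 0]
[-1, np.float64(0.1213), np.float64(0.0268), np.float64(0.03), 0]
[-1, np.float64(0.1337), np.float64(0.0295), np.float64(0.0313), 0]
[-1, np.float64(0.1462), np.float64(0.0323), np.float64(0.0323), 0]

[-1, np.float64(0.0125), np.float64(0.0028), np.float64(0.0006), 0]
[-1, np.float64(0.025), np.float64(0.0055), np.float64(0.001), 0]
[-1, np.float64(0.0375), np.float64(0.0083), np.float64(0.0009), 0]
[-1, np.float64(0.05), np.float64(0.011), np.float64(0.0006), 0]
[-1, np.float64(0.0625), np.float64(0.0138), np.float64(-0.0), 0]
[-1, np.float64(0.075), np.float64(0.0166), np.float64(-0.001), 0]
[-1, np.float64(0.0874), np.float64(0.0193), np.float64(-0.0023), 0]
[-1, np.float64(0.0998), np.float64(0.022), np.float64(-0.0039), 0]
[-1, np.float64(0.1048), np.float64(0.0231), np.float64(-0.0046), 0]
[-1, np.float64(0.1097), np.float64(0.0242), np.float64(-0.0054), 0]
```

Request:
{"api": "step_arm", "payload": {
  "targets": [
    [-1,0.005,0.001,0.002,0],
    [-1,0.012,0.003,0.004,0],
    [-1,0.024,0.005,0.008,0],
    [-1,0.036,0.008,0.012,0],
    [-1,0.048,0.01,0.016,0],
    [-1,0.06,0.013,0.019,0],
    [-1,0.072,0.016,0.022,0],
    [-1,0.084,0.019,0.024,0],
    [-1,0.096,0.021,0.026,0],
    [-1,0.109,0.024,0.028,0],
    [-1,0.121,0.027,0.03,0],
    [-1,0.134,0.03,0.031,0],
    [-1,0.146,0.032,0.032,0],
    [-1,0.146,0.032,0.032,0]
  ]
}}

```text
time_s: 13.95
position: [0.5299, 0.0706, 0.2249]
tcp_rot: [[-0.215, 0.977, 0.0], [0.977, 0.215, 0.0], [-0.0, 0.0, -1.0]]
force: [-2.9, -1.6, 2.8]
opening: 0.122
grasp_force: 30.0
```

Small forces, on track. Continuing to the balance point.

Request:
{"api": "step_arm", "payload": {
  "targets": [
    [-1,0.012,0.003,0.001,0],
    [-1,0.025,0.006,0.001,0],
    [-1,0.038,0.008,0.001,0],
    [-1,0.05,0.011,0,0],
    [-1,0.062,0.014,0,0],
    [-1,0.075,0.017,-0.001,0],
    [-1,0.087,0.019,-0.002,0],
    [-1,0.1,0.022,-0.004,0],
    [-1,0.105,0.023,-0.005,0],
    [-1,0.11,0.024,-0.005,0],
    [-1,0.11,0.024,-0.005,0],
    [-1,0.11,0.024,-0.005,0]
  ]
}}

```text
time_s: 15.15
position: [0.557, 0.0765, 0.2237]
tcp_rot: [[-0.215, 0.977, 0.0], [0.977, 0.215, -0.0], [-0.0, 0.0, -1.0]]
force: [-0.4, -3.5, 0.9]
opening: 0.124
grasp_force: 30.0
```

Run:
```python
from rig import *
from h import *
import pickle
d={n:capture(n) for n in("top","side","wrist")};s=read_state();pickle.dump((d,s),open("f.pkl","wb"))
P=[s["position"]];F=[s["force"]]
for _ in range(5): capture("wrist");s=read_state();P.append(s["position"]);F.append(s["force"])
p=np.mean(P,0);print(p,np.mean(F,0),s["opening"],s["time_s"])
f=np.array([.9765,.2156]);hinge=np.array([.5854,.0828])-.05*f
print("fwd,q",(p[:2]-hinge)@f,np.arccos((p[:2]-hinge)@f/.1281)-.133,(p[:2]-hinge)@[-f[1],f[0]])
for n,b in(("top",(225,180,280,235)),("side",(240,130,300,190))): print(n,blobs(d[n],(5,120,100),(20,255,255),b))
z=lambda n,x0,y0,x1,y1:cv2.resize(d[n]["color"][y0:y1,x0:x1],(400,360),interpolation=cv2.INTER_CUBIC)
cv2.imwrite("pics/f.png",np.hstack([z("side",235,130,325,211),z("wrist",0,0,560,420)])[:,:,::-1])
```

```text
[0.55682341 0.07648727 0.22374555] [-0.81683992 -3.74138332 -0.17767408] 0.13039390869244125 15.55
fwd,q 0.02073571666079513 1.2752096340303574 -3.273194996435483e-06
top []
side [([276, 154, 7, 18, 54], [278.9, 161.8]), ([269, 157, 1, 4, 4], [269.0, 158.5])]
```

View pics/f.png

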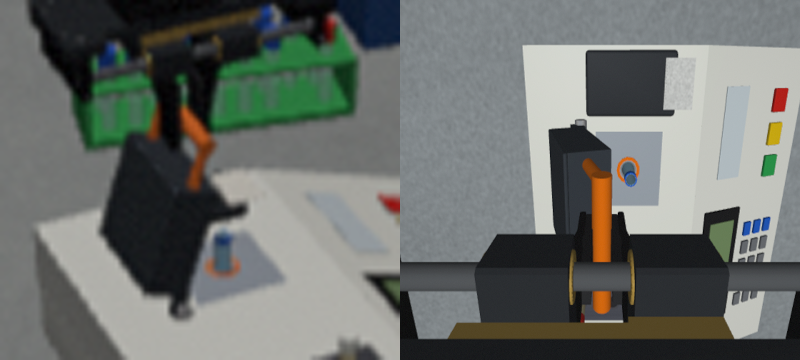

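The picture shows the bar held between the jaws with the hood leaning slightly forward, and the tube upright in its ring. The two position estimates give q of about 1.275 and 1.278, so I'm handing in.

```bash
python3 -c "
from rig import *
print(hand_in())"
```

```text
the job is handed in; nothing more can be done
None
```

The job is handed in at about 16 s: the blue-rimmed tube stands fully home in the measuring well, and the gripper is holding the hood by its bar at about 1.28 rad, its balance point; both control tubes were left in their wells, and the arm touched nothing else on the desk.

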